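# Clamp a spice jar in the cam jar holder

## Task

Stand the spice jar upright in the jar holder, between the jaw and the U-shaped backstop, and let go of it. Then turn the crank anticlockwise until the jaw has pushed the jar home and the hidden cam rests in its dwell, so that the jar stays clamped when you let go of the crank; stop there, as the cam squeezes the glass too hard if cranked on. Leave the other things on the table where they are.

Things in the scene. Friction and masses are not known exactly. Their poses are not given: they have to be found in the camera images.
- jar_mid (a point): Middle (half-way up, on the axis) of the spice jar: a loose upright round glass jar with a black screw cap, 41 mm diameter, 105 mm tall, about 0.11 kg. z axis up along the jar.
- jar: The same spice jar; origin at the centre of its underside.
- nest (a point): Where the axis of a clamped jar stands, on the holder's board (12 mm above the table). Axes: x level from the camshaft to the backstop (away from the jaw), y left of that, z up. Set the jar down here or up to 5 mm short of it (towards -x): the drawn-back jaw leaves 7 mm of free play and later pushes the jar home. Jaw and backstop reach 58 mm above the table.
- backstop: Wooden backstop of the jar holder, a square U open towards the jaw (-x), 12 to 58 mm above the table; fixed. Its back face is flat; its two cheeks stand 54 mm apart, 6 mm clear of a centred jar on either side, and reach from 14 mm before the nest to the back. Origin under the nest at table height; axes as nest. In the dwell the jaw clamps the jar with 33 N; the glass can bear 38 N.
- shaft (a point): Point on the upright camshaft axis, 98 mm above the table (same height as crank_knob), 122 mm from the nest along -x of the holder. The crank turns about this axis.
- crank_knob (a point): Middle of the crank's upright black knob: 22 mm diameter, slightly tapered ends, 40 mm tall (78 to 118 mm above the table), spinning freely on its pin, so it can be held or pushed all the way round. It stands 60 mm from the camshaft axis. The crank arm below it reaches 76 mm above the table.
- crank: Steel crank; origin on the camshaft axis at table height, x along the arm. It is clamped on the shaft at an unknown angle. Anticlockwise from above it runs light (2 N at the knob); the cam then lifts the jaw over 1 rad and the resistance climbs to about 9 N, then falls within 0.35 rad to 2 N: the dwell, where it stays. Let go earlier it springs back; 0.3 rad past the dwell the jar is overloaded.
- salt_shaker: Bystander: small glass shaker with a grey top, 44 mm diameter, 90 mm tall; origin at the centre of its underside as it stands. Leave it where it is.
- mug: Bystander: green and white mug, 78 mm diameter, 101 mm tall, with a handle; origin at the centre of its underside as it stands. Leave it where it is.
- teaspoon: Bystander: steel teaspoon, 132 mm long, lying; origin at the centre of its underside as it stands. Leave it where it is.
- tin: Bystander: food tin, 57 mm diameter, 72 mm tall; origin at the centre of its underside as it stands. Leave it where it is.
- garlic: Bystander: garlic bulb, 60 mm; origin at the centre of its underside as it stands. Leave it where it is.
- lemon: Bystander: lemon, 78 mm long; origin at the centre of its underside as it stands. Leave it where it is.
- holder: Jar holder, fixed: board 260 x 110 x 12 mm, and on it a white head 125 mm long, 100 mm wide, to 58 mm above the table, that hides the cam. Origin on the camshaft axis at table height, axes as nest. At the start the jaw is drawn back; the dwell is 0.4 rad wide and begins 1.2 to 2.9 rad anticlockwise from the crank's starting position.
Things that resemble listed ones, but are neither listed nor needed, are in the scene too. Leave any orange look-alike of the jar alone.

How it is judged (in metres and radians):
On the way:
1. the jar stands upright between jaw and backstop, let go (horizontal distance between jar and nest below 0.014 m and z of jar in the frame of nest below 0.004 m and angle between jar_mid's own z axis and vertical below 0.08 rad and contact force between the fingers and jar below 0.3 N and contact force between jar and holder below 8 N), for 0.2 s.
At the end, for the whole second after the job is handed in: The jar stands upright (within 0.08 rad) on the holder's board, within 8 mm of the nest, at rest, and is clamped by the holder's jaw with more than 28 N, the crank staying in the dwell by itself (contact force between jar and holder above 28 N and horizontal distance between jar and nest below 0.008 m and z of jar in the frame of nest below 0.004 m and angle between jar_mid's own z axis and vertical below 0.08 rad and linear speed of jar below 0.01 m/s); the robot touches nothing.
It fails at once if the glass jar is squeezed too hard (jaw of the holder on it with over 38 N) (contact force between jar and holder above 38 N).
It fails at once if the jar is tipped over (angle between jar_mid's own z axis and vertical above 0.6 rad).
It fails at once if a bystander is moved by more than 30 mm (distance of any of salt_shaker, mug, teaspoon, tin, garlic, lemon from where it was at the start of the episode above 0.03 m).
It also fails if it takes over 64 s, if anything falls off the work surface, if the arm or the gripper's body presses on something with over 40 N, if the wrist force passes 120 N, or if a joint passes its speed limit or range.

## Robot

A 6-joint arm with a two-finger parallel gripper is mounted at the origin on a cart in front of the work surface, level with it; the furniture and walls round the work are solid. World frame = base frame: x ahead of the robot, y to its left, z up, the work surface at z = 0. Lengths are in mm, angles in rad, forces in N, time in s.
With the tool pointing down it reaches from about 350 to 975 mm from the base axis. Payload 7.1 kg.
Tool frame: the origin (TCP) lies on the front face of the gripper's body, between the roots of the fingers; the fingertips stand 80 mm ahead of it and the grasp point (between the pads) lies 61 mm ahead of it (env.tips_ahead is the distance from the TCP to the fingertips, in mm); z points along the fingers, y is the direction in which the jaws open and shut (so a half turn about z gives the same grasp; the last joint's range is limited). The gripper opens to 88 mm and grips with 3 to 60 N. Pads are 20 mm wide; open, the fingers measure 115 mm over their backs; the gripper's body (75 mm by 178 mm) begins 61 mm behind the grasp point.
Start: joints at [1.218, 0.423, 1.63, -0, 1.089, -0.019], TCP at [204.74, 590.497, 302.675] pointing down, gripper open.
Joint ranges: [-3, 3], [-0.9, 2.11], [0.09, 2.58], [-1.31, 4.45], [0.11, 2.69], [-2.54, 2.54]. Speed limits (rad/s): [2.39, 2.39, 3.01, 3.14, 3.14, 3.14].

## Interface

Orientations are given as a unit quaternion [x, y, z, w].
In Python, from station import env, set_gripper, viewer, workorder gives the robot as it stands. Calls block until the motion is done:
- env.reach(position, orientation): joint-space move of the TCP to a pose.
- env.move_l(position, rot=None, rate=150, f_stop=None): straight line of the TCP; rot=None keeps the orientation; rate is the mean speed in mm/s. With f_stop (N) it stops when the force on the tool has changed by that much, and returns True; else False.
- env.move_joints(angles): joint-space move.
- set_gripper(opening): finger opening in mm; the grip force is fixed at half the most; returns when the fingers have stopped.
- env.hold(seconds).
- env.ik(position, orientation): joint angles nearest the present ones, or None.
- env.read_state(): the state.
- viewer.camera(name): name is "scene" or "top"; returns the picture (400x640x3 uint8, blue, green, red); there is no depth.
- viewer.camera_params(name): a dict with "fx", "fy", "cx", "cy" (pixels), "pose" (4x4, takes a point from camera to world coordinates). Camera axes: x right, y up, looking along -z (the intrinsics and any distortion apply to the point x, -y, -z); pixel columns grow to the right and rows downward; lengths in mm; the calibration is good to about 2 mm. A picture is of the moment at which its call begins. camera_params takes no time and is no camera call.
A pose or a line that the arm cannot do raises env.IKError and nothing moves.
- workorder.sign_off(): hands the job in, once; it reports no verdict.
The state is a dict: "time_s": time; "qpos": joint angles; "dq": joint speeds; "tau": joint torques, N m; "tool_pos": TCP position; "orientation": TCP orientation; "force": force on the tool from outside, world axes, zero at the start; "wrist_torque": the same for the moment, N m; "width": finger opening in mm.
Only numpy, scipy, OpenCV 4.12 (cv2) and the standard library are available. Lean on these libraries where they do the work, as an engineer would, in place of code of your own. Each camera call takes 0.05 s, during which the arm holds its last target. There are 200 camera calls.

## Working session

There is one attempt and no reset: what is moved stays moved. The work goes in short steps, each a Python script; the robot and the scene stay as the last script left them, time stands still between calls to the robot, and variables do not carry over. Pictures are saved under pics/ and viewed, about 8 in all and at most 12, crops included, and the job is handed in when it is done.

```bash
ls; mkdir -p pics
python3 - <<'E'
from station import env,viewer
import cv2,numpy as np
np.set_printoptions(precision=4,suppress=True)
for n in("scene","top"):
    cv2.imwrite(f"pics/{n}0.png",viewer.camera(n)); p=viewer.camera_params(n); print(n,p)
s=env.read_state();print(s)
E
```

```text
pics
scene {'fx': 387.43044872932484, 'fy': 387.43044872932484, 'cx': 320.4785833226387, 'cy': 196.90579472538158, 'pose': array([[   0.6263,    0.4121,   -0.6618, -148.1356],
       [  -0.7796,    0.329 ,   -0.5329, -491.038 ],
       [  -0.0019,    0.8497,    0.5273,  630.7108],
       [   0.    ,    0.    ,    0.    ,    1.    ]])}
top {'fx': 371.6848942922651, 'fy': 371.6848942922651, 'cx': 321.38100850286116, 'cy': 201.65274967004814, 'pose': array([[   0.0174,    0.9984,   -0.0534,  450.9469],
       [  -0.9998,    0.0179,    0.0083,   10.153 ],
       [   0.0092,    0.0533,    0.9985, 1206.2095],
       [   0.    ,    0.    ,    0.    ,    1.    ]])}
{'time_s': 0.1, 'qpos': array([ 1.218 ,  0.4238,  1.6306, -0.    ,  1.0886, -0.019 ]), 'dq': array([ 0.0014, -0.0024, -0.0024, -0.0005,  0.0002, -0.0012]), 'tau': array([ -0.0002, -54.5617, -27.4324,   0.0645,   0.0188,  -0.    ]), 'tool_pos': array([204.6281, 590.147 , 301.9644]), 'orientation': array([ 0.1661,  0.9861, -0.0007, -0.0001]), 'force': array([ 0.1763, -0.4919,  0.1931]), 'wrist_torque': array([ 0.    ,  0.0044, -0.0359]), 'width': 87.8229809745073}
```

View pics/scene0.png

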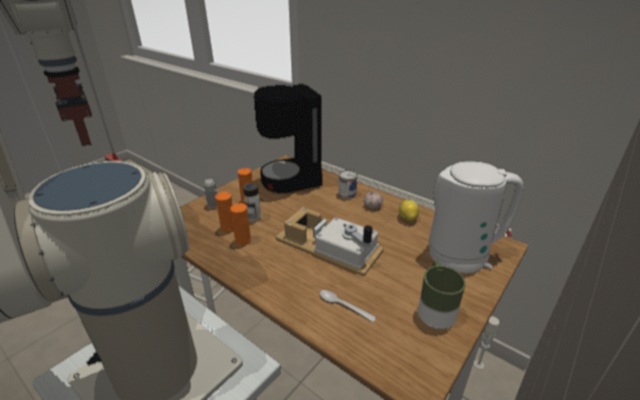

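View pics/top0.png

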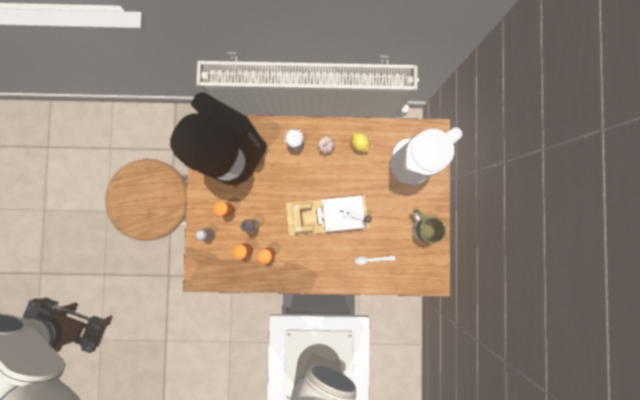

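The scene view shows candidates for the jar. The black-capped glass jar is at scene (251,200) / top (249,227). The grey-topped salt shaker is at scene (210,192) / top (203,235). Three orange look-alikes are at scene (245,180), (224,210), (240,225). The holder is at scene (330,240) / top (328,215), with the knob at scene (368,234) / top (368,219). By the description, the jar is the black-capped one. I'll check that in a close crop.

```bash
cat > h.py <<'E'
import cv2,numpy as np
from station import env,viewer,set_gripper
np.set_printoptions(precision=2,suppress=True)
def ray(n,uv):
    p=viewer.camera_params(n);T=p["pose"]
    d=T[:3,:3]@np.array([(uv[0]-p["cx"])/p["fx"],-(uv[1]-p["cy"])/p["fy"],-1.])
    return T[:3,3],d
def plane(n,uv,z):
    o,d=ray(n,uv);return o+d*(z-o[2])/d[2]
def tri(a,b):
    """a: scene pixel, b: top pixel -> point, gap"""
    o1,d1=ray("scene",a);o2,d2=ray("top",b)
    s=np.linalg.lstsq(np.c_[d1,-d2],o2-o1,rcond=None)[0]
    p,q=o1+s[0]*d1,o2+s[1]*d2
    return (p+q)/2,np.linalg.norm(p-q)
def crop(im,x0,y0,w,h,k):return cv2.resize(im[y0:y0+h,x0:x0+w],None,fx=k,fy=k,interpolation=cv2.INTER_CUBIC)
E
python3 - <<'E'
from h import *
s=cv2.imread("pics/scene0.png");t=cv2.imread("pics/top0.png")
a=crop(s,195,160,200,110,4);b=np.hstack([crop(t,190,190,100,80,4),crop(t,280,190,100,80,4)])[:160*2]
cv2.imwrite("pics/c1.png",np.vstack([a,b])[:760]) 
im=np.vstack([crop(s,195,165,200,75*1+25,4)[:,:800],]);cv2.imwrite("pics/c1.png",im)
cv2.imwrite("pics/c2.png",np.hstack([crop(t,230,195,140,60,5)]))
E
```

```text
(no output)
```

View pics/c1.png

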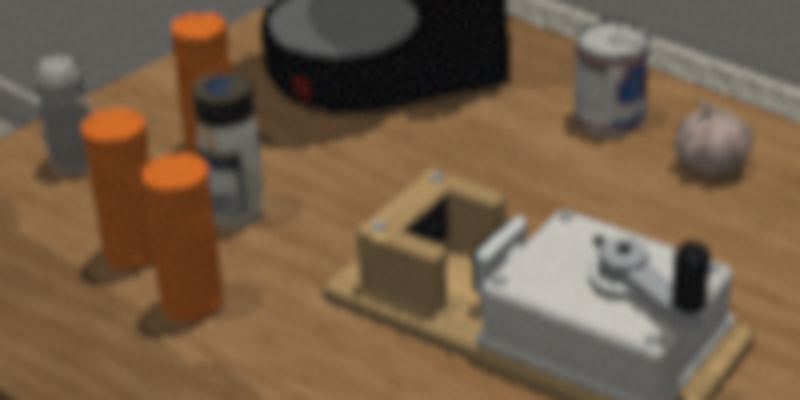

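View pics/c2.png

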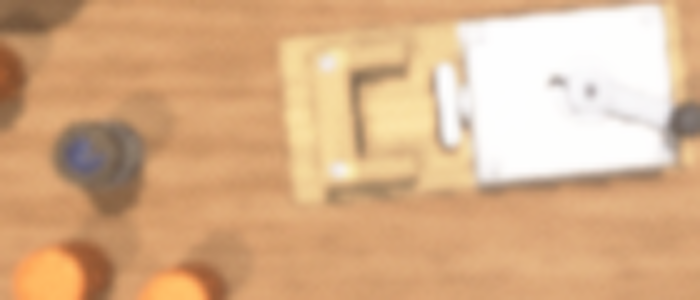

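The crops confirm the jar: black cap with a blue label, clear glass, scene (251,187) and top (247,225.6). The salt shaker is shorter with a grey dome. Backstop screws are at top (295.6,207.8) and (298.4,229), scene (303.8,209.3) and (289.5,221.5). The knob top is at scene (368,227) and top (367.2,219).

Run:
```python
from h import *
S=lambda x,y:(195+(x+.5)/4-.5,165+(y+.5)/4-.5); T=lambda x,y:(230+(x+.5)/5-.5,195+(y+.5)/5-.5)
P={}
for k,a,b in [("cap",S(224,87),T(85,153)),("knobtop",S(692,250),T(687,119)),("hub",S(624,250),T(590,90)),("scrL",S(435,177),T(328,64)),("scrR",S(378,226),T(342,170))]:
    p,g=tri(a,b);P[k]=p;print(k,p,"gap %.1f"%g)
t=cv2.imread("pics/top0.png")[195:255,310:375]
m=(t.min(2)>200).astype(np.uint8);m=cv2.morphologyEx(m,cv2.MORPH_OPEN,np.ones((7,7)))
c=max(cv2.findContours(m,0,2)[0],key=cv2.contourArea);r=cv2.minAreaRect(c)
bp=cv2.boxPoints(r)+[310,195]
w=np.array([plane("top",q,58) for q in bp]);print("head",w,np.linalg.norm(np.diff(w,axis=0),axis=1),w.mean(0))
# top-only casts at known heights
print("top cap z105",plane("top",T(85,153),105),"knob z118",plane("top",T(687,119),118),"hub z82",plane("top",T(590,90),82))
L,R=plane("top",T(328,64),58),plane("top",T(342,170),58);print("screws z58",L,R)
# inner U corners: back face edge at z=58
for q in[(355,72),(362,160),(405,70),(413,160),(457,22),(665,5),(480,187),(676,160)]:print(q,plane("top",T(*q),58))
```

```text
cap [436.16 220.66 105.07] gap 0.4
knobtop [ 462.67 -133.75  116.61] gap 0.7
hub [479.05 -78.68  82.02] gap 0.9
scrL [492.34  81.85  60.79] gap 2.1
scrR [426.98  72.19  61.48] gap 3.1
head [[ 519.41    1.23   58.  ]
 [ 534.31 -124.67   58.  ]
 [ 436.8  -135.56   58.  ]
 [ 422.12  -10.2    58.  ]] [126.78  98.12 126.21] [478.16 -67.3   58.  ]
top cap z105 [436.3  220.54 105.  ] knob z118 [ 462.45 -133.27  118.  ] hub z82 [479.33 -79.05  82.  ]
screws z58 [493.14  81.22  58.  ] [427.97  71.22  58.  ]
(355, 72) [488.49  64.45  58.  ]
(362, 160) [434.33  59.03  58.  ]
(405, 70) [490.27  33.59  58.  ]
(413, 160) [434.87  27.61  58.  ]
(457, 22) [520.56   1.98  58.  ]
(665, 5) [ 533.44 -126.76   58.  ]
(480, 187) [418.99 -13.97  58.  ]
(676, 160) [ 437.68 -134.66   58.  ]
```

```bash
cat >> h.py <<'E'
from scipy.spatial.transform import Rotation as R
def down(a):
    """tool down, jaw axis at yaw a"""
    y=np.array([np.cos(a),np.sin(a),0]);z=np.array([0,0,-1.])
    return R.from_matrix(np.c_[np.cross(y,z),y,z]).as_quat()
def st(m=""):
    s=env.read_state();print(m,"t %.1f"%s["time_s"],"tcp",s["tool_pos"],"F",s["force"],"w %.1f"%s["width"],"q",s["qpos"]);return s
E
python3 - <<'E'
from h import *
t=cv2.imread("pics/top0.png");hsv=cv2.cvtColor(t,cv2.COLOR_BGR2HSV)
m=cv2.inRange(hsv,(5,170,200),(16,255,255))
for c in cv2.findContours(m,0,2)[0]:
    if cv2.contourArea(c)>60:
        q,r=cv2.minEnclosingCircle(c);p=plane("top",q,105);print("orange",q,r,p-[436.3,220.5,105])
for a in np.radians([105,-75]):
    print(a,env.ik([436.3,220.5,139],down(a)),env.ik([464.6,39.7,155],down(a)))
E
```

```text
1.8325957145940461 [ 0.44  0.5   2.02 -0.    0.62 -1.39] [ 0.06  0.44  2.06 -0.    0.63 -1.77]
-1.3089969389957472 [ 0.44  0.5   2.02 -0.    0.62  1.75] [ 0.06  0.44  2.06 -0.    0.63  1.37]
```

Run:
```python
from h import *
for q in[(241,252),(265,257),(222,208),(203,235)]:
    d=plane("top",q,105)-[436.3,220.5,105];print(d[:2],np.hypot(*d[:2]),np.degrees(np.arctan2(d[1],d[0])))
q=down(np.radians(105))
set_gripper(64)
env.reach([436.3,220.5,260],q);st("above")
cv2.imwrite("pics/s1.png",np.vstack([crop(viewer.camera("scene"),190,130,150,95,4),crop(viewer.camera("top"),180,170,150,50,4)]))
```

```text
[-78.9   14.26] 80.17301571099982 169.75740941591687
[-92.33 -56.57] 108.28159118942351 -148.50313964317914
[49.49 74.07] 89.07915427606076 56.25194546434314
[-31.01 127.35] 131.0715237011066 103.68568261506061
above t 2.3 tcp [436.4  221.05 260.18] F [ 0.44 -0.49 -0.35] w 63.6 q [ 0.44  0.28  1.96  0.    0.9  -1.39]
```

View pics/s1.png

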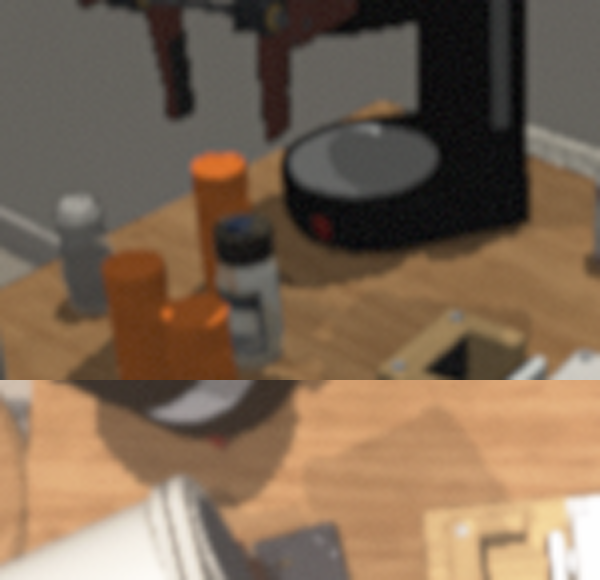

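The fingers straddle the jar's axis, tip midpoint at scene (246,161), clear of the neighbours. I'll descend and grasp.

Run:
```python
from h import *
q=down(np.radians(105))
if env.move_l([436.3,220.5,139],q,rate=120,f_stop=12): st("HIT");raise SystemExit
set_gripper(30);s=st("gripped")
if 36<s["width"]<46:
    env.move_l([436.3,220.5,250],rate=120);st("lift")
    env.move_l([464.6,39.7,250],rate=180);st("over nest")
    cv2.imwrite("pics/s2.png",np.vstack([crop(viewer.camera("scene"),260,130,150,130,4)]))
```

```text
gripped t 4.0 tcp [436.5  220.59 139.32] F [-0.95 -0.4   3.66] w 40.3 q [ 0.44  0.5   2.02  0.    0.62 -1.39]
lift t 5.1 tcp [435.85 220.29 249.33] F [ 0.15 -0.3  -1.71] w 40.6 q [ 0.44  0.3   1.97  0.    0.87 -1.39]
over nest t 6.3 tcp [464.45  40.15 249.87] F [-0.66  0.26 -1.73] w 40.5 q [ 0.06  0.27  2.01  0.    0.86 -1.77]
```

View pics/s2.png

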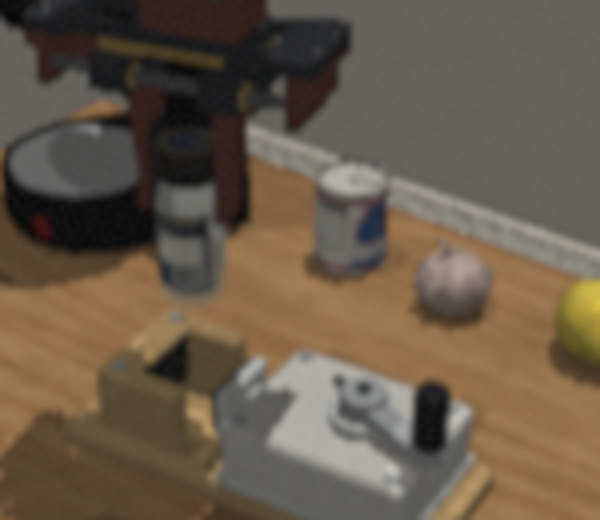

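The jar hangs straight, underside at scene ~(308,202), over the open U. I'll check that pixel against the pose, then lower guarded.

Run:
```python
from h import *
print("underside seen at z~111:",plane("scene",(308.2,201.6),111))
hit=env.move_l([464.6,39.7,172],rate=120,f_stop=6);st("z172 hit %s"%hit)
if not hit:
    hit=env.move_l([464.6,39.7,148],rate=30,f_stop=4);s=st("down hit %s"%hit)
cv2.imwrite("pics/s3.png",np.vstack([crop(viewer.camera("scene"),260,150,150,100,4)]))
```

```text
underside seen at z~111: [467.62  44.22 111.  ]
z172 hit False t 7.1 tcp [464.96  39.88 172.38] F [-0.25 -0.53 -0.82] w 40.3 q [ 0.06  0.41  2.06 -0.    0.67 -1.77]
down hit True t 7.8 tcp [464.53  39.49 151.02] F [-0.33 -1.44  3.7 ] w 40.4 q [ 0.06  0.45  2.07 -0.    0.63 -1.77]
```

View pics/s3.png

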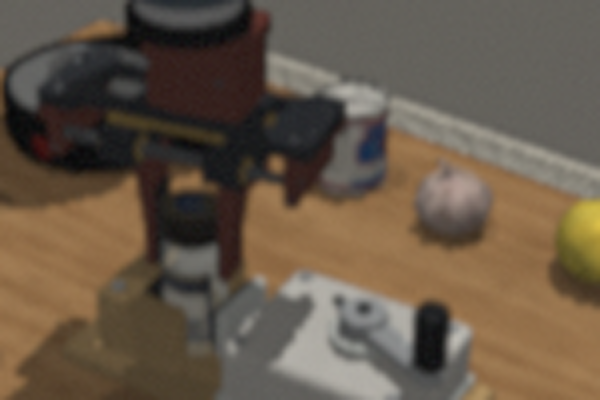

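Contact came at TCP z=151.0, exactly 12 mm above the table grasp height, so the jar stands on the board inside the U (cap at scene ~(307,201)). I'll release, retreat and look.

Run:
```python
from h import *
set_gripper(66);st("open")
env.move_l([464.6,39.7,250],rate=180)
ph=np.radians(-106.8)
env.move_l([462.6,-133.6,250],down(np.radians(73)) if False else None,rate=250)
st("over knob")
s=viewer.camera("scene");t=viewer.camera("top");cv2.imwrite("pics/scene4.png",s);cv2.imwrite("pics/top4.png",t)
cv2.imwrite("pics/s4.png",np.vstack([crop(s,270,155,130,105,5),]))
print("kettle base",plane("scene",(462,262),0),plane("top",(412,165),0),"top",plane("top",(433,150),210))
```

```text
open t 8.4 tcp [464.07  39.62 150.95] F [0.09 0.09 0.17] w 66.0 q [ 0.06  0.45  2.07 -0.    0.63 -1.77]
over knob t 10.0 tcp [ 462.13 -133.03  249.27] F [-1.11 -0.24 -0.65] w 66.3 q [-0.3   0.29  1.98 -0.    0.87 -2.14]
kettle base [ 624.12 -309.68    0.  ] [ 640.96 -294.42    0.  ] top [ 649.91 -298.28  210.  ]
```

View pics/s4.png

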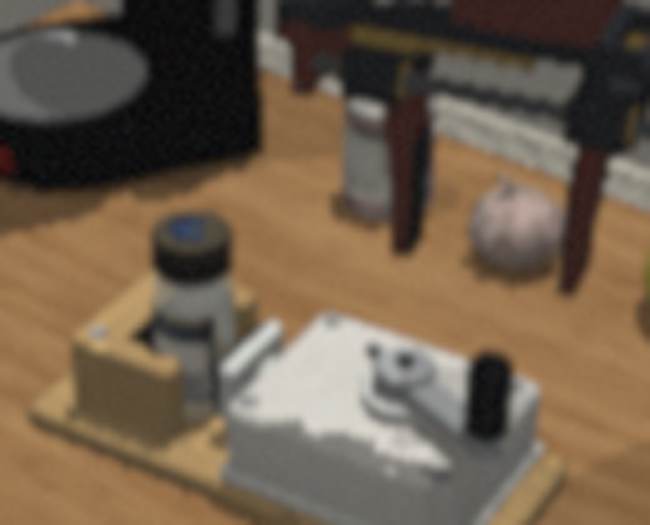

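Jar stands upright in the U (cap at scene (308.6,201)) and the fingers are clear of it. Next, cage the knob and turn it with force feedback.

```bash
cat > crank.py <<'E'
from h import *
C=np.array([479.,-79.]);RAD=58.5;P0=np.radians(-106.8);Z=163
def pose(a):
    """TCP pose for crank turned by a from the start"""
    p=P0+a
    return [*(C+RAD*np.array([np.cos(p),np.sin(p)])),Z],down(np.radians(-17)+a*157/189)
def ft(a):
    p=P0+a;F=[]
    for _ in range(4): env.hold(0.03);F.append(env.read_state()["force"])
    F=np.mean(F,0);return -F[0]*-np.sin(p)-F[1]*np.cos(p), F[0]*np.cos(p)+F[1]*np.sin(p)
def step(a):
    x,q=pose(a);env.move_l(x,q,rate=25)
    t,r=ft(a);return t,r
E
python3 - <<'E'
from crank import *
print("jar cap",plane("scene",(308.6,201),117))
x,q=pose(0);env.reach([x[0],x[1],250],q)
hit=env.move_l(x,rate=120,f_stop=10);st("down hit %s"%hit)
if not hit:
    set_gripper(25);s=st("caged");print("bias",ft(0))
    for a in np.arange(0.06,0.61,0.06):
        t,r=step(a);print("%.2f  Ft %.1f Fr %.1f"%(a,t,r))
    st()
    cv2.imwrite("pics/s5.png",crop(viewer.camera("scene"),270,155,130,105,5))
E
```

```text
jar cap [463.23  39.05 117.  ]
down hit False t 12.8 tcp [ 462.42 -135.12  163.38] F [0.45 0.74 0.07] w 66.1 q [-0.31  0.44  2.03  0.    0.67 -0.01]
caged t 13.6 tcp [ 462.44 -135.11  163.08] F [ 1.05 -0.39 -0.64] w 25.0 q [-0.31  0.44  2.03  0.    0.67 -0.01]
bias (np.float64(-1.6810747925612308), np.float64(0.011540360601138777))
0.06  Ft -0.3 Fr 0.4
0.12  Ft 2.1 Fr -0.0
0.18  Ft 1.7 Fr 0.1
0.24  Ft 1.0 Fr -0.4
0.30  Ft 0.5 Fr 0.4
0.36  Ft 1.1 Fr 0.2
0.42  Ft 1.7 Fr 0.0
0.48  Ft 0.8 Fr -0.3
0.54  Ft 1.4 Fr -0.5
0.60  Ft 1.5 Fr -0.8
 t 18.0 tcp [ 496.66 -134.78  163.01] F [-1.62  0.05 -0.29] w 25.0 q [-0.29  0.48  1.96  0.    0.7  -0.49]
```

View pics/s5.png

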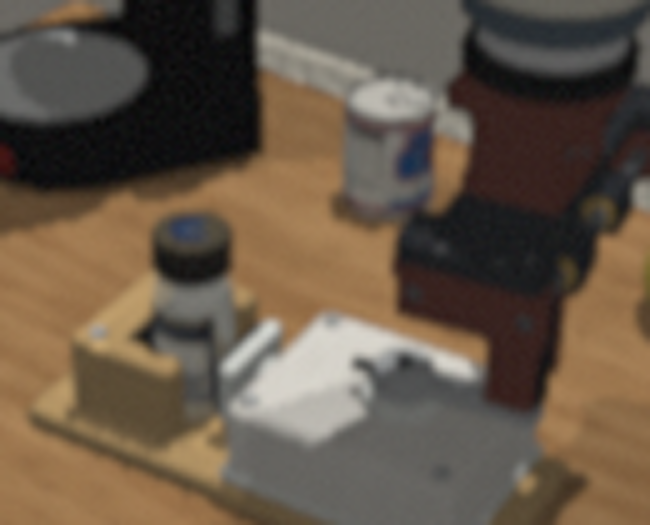

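The crank is turning lightly at about 1.5 N with the knob caged, and the jar hasn't moved. I'll continue until the peak has passed and the force has fallen.

Run:
```python
from crank import *
a=.6;pk=0;L=[]
while a<3.2:
    a+=.06 if pk<7 else .05
    t,r=step(a);L.append((round(a,2),round(t,1),round(r,1)))
    if t>14 or abs(r)>15:print("odd");break
    pk=max(pk,t)
    if pk>6 and t<3: break
print(L);st()
```

```text
odd
[(0.66, np.float64(1.5), np.float64(-0.1)), (0.72, np.float64(1.4), np.float64(-0.9)), (0.78, np.float64(2.3), np.float64(-0.1)), (0.84, np.float64(2.4), np.float64(-0.5)), (0.9, np.float64(2.4), np.float64(-0.9)), (0.96, np.float64(4.3), np.float64(-0.8)), (1.02, np.float64(1.9), np.float64(-0.7)), (1.08, np.float64(7.4), np.float64(-1.1)), (1.13, np.float64(9.5), np.float64(-2.2)), (1.18, np.float64(14.4), np.float64(-3.5))]
 t 22.2 tcp [ 521.69 -116.77  162.69] F [-10.88  -8.07   5.54] w 25.2 q [-0.24  0.5   1.91 -0.    0.73 -0.92]
```

The resistance rose to 14 N with Fz +5.5, which is more than the cam should give. I'll look before going on.

Run:
```python
from crank import *
print(ft(1.18));s=st();print(s["wrist_torque"])
s=viewer.camera("scene");t=viewer.camera("top");cv2.imwrite("pics/scene6.png",s)
cv2.imwrite("pics/s6.png",np.vstack([crop(s,270,165,130,85,5),crop(t,270,190,130,40,5)]))
```

```text
(np.float64(14.420290441008426), np.float64(-4.027231930059668))
 t 22.4 tcp [ 521.71 -116.76  162.68] F [-11.63  -9.01   5.76] w 25.2 q [-0.24  0.5   1.91 -0.    0.73 -0.92]
[-1.62  2.16 -0.05]
```

View pics/s6.png

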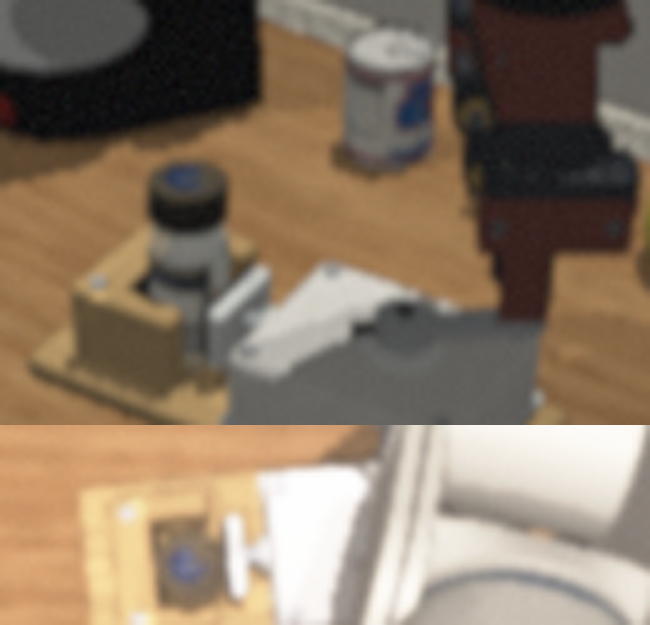

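The jaw has advanced and pushed the jar back; it is still upright (cap scene ~(307,201)). The force lies along the jaw normal, so it comes from the knob itself. I'll measure how far the jar moved and whether it is home, and back off slightly to see the force response.

Run:
```python
from crank import *
def cap(im,box):
    x,y,w,h=box;c=cv2.GaussianBlur(im[y:y+h,x:x+w],(3,3),0)
    m=(c.max(2)<110).astype(np.uint8);n,l,s,ce=cv2.connectedComponentsWithStats(m);i=1+np.argmax(s[1:,4]);return ce[i]+[x,y],s[i]
b=cv2.imread("pics/scene4.png");a=cv2.imread("pics/scene6.png")
g=lambda i:cv2.cvtColor(i[190:216,294:324],cv2.COLOR_BGR2GRAY).astype(np.float32)
(dx,dy),r=cv2.phaseCorrelate(g(b),g(a),cv2.createHanningWindow((30,26),cv2.CV_32F));print("scene cap shift",dx,dy,r)
p0=plane("scene",(308.6,201),117);p1=plane("scene",(308.6+dx,201+dy),117)
u=np.array([-.1175,.993]);v=np.array([-.993,-.1175]);d=(p1-p0)[:2];print("moved u %.1f v %.1f"%(d@u,d@v))
t=viewer.camera("top");cv2.imwrite("pics/top6.png",t)
q=(270+188/5,190+142/5);p=plane("top",q,117);N=C+122*u;e=p[:2]-N;print("jar top view",p,"rel nest u %.1f v %.1f"%(e@u,e@v))
for k in(1.15,1.12,1.08):
    print(k,step(k))
st()
```

```text
scene cap shift -0.9297581665722294 0.4145542449834796 0.8865550962495216
moved u 0.9 v 2.8
jar top view [459.41  40.62 117.  ] rel nest u -0.9 v 5.4
1.15 (np.float64(11.725405795641908), np.float64(-2.3774638104276056))
1.12 (np.float64(8.207348271148657), np.float64(-1.0667282527600834))
1.08 (np.float64(4.028398291180107), np.float64(-0.05327973947441511))
 t 23.7 tcp [ 520.43 -120.38  163.05] F [-2.22 -2.28  0.28] w 25.2 q [-0.25  0.5   1.92 -0.    0.73 -0.85]
```

Run:
```python
from crank import *
cv2.imwrite("pics/scene7.png",viewer.camera("scene"));cv2.imwrite("pics/top7.png",viewer.camera("top"))
u=np.array([-.1175,.993]);v=np.array([-.993,-.1175]);N=C+122*u
def cen(f,box,kind):
    x,y,w,h=box;c=cv2.resize(cv2.imread(f)[y:y+h,x:x+w],None,fx=4,fy=4,interpolation=cv2.INTER_CUBIC).astype(int)
    m=(c[...,0]-c[...,2]>20) if kind=="blue" else (c.max(2)<100)
    n,l,s,ce=cv2.connectedComponentsWithStats(m.astype(np.uint8));
    if n<2:return None,None
    i=1+np.argmax(s[1:,4]);return (ce[i]+.5)/4-.5+[x,y],s[i]/4
P={}
for f,box in[("scene4",(295,190,28,22)),("scene6",(295,190,28,22)),("scene7",(295,190,28,22)),("top4",(292,205,28,26)),("top6",(292,205,28,26)),("top7",(292,205,28,26))]:
  for k in("blue","dark"):
    q,s=cen(f"pics/{f}.png",box,k)
    if q is None: print(f,k,None);continue
    P[f,k]=q;p=plane(f[:-1].rstrip("0123456789"),q,117);e=p[:2]-N;print(f,k,q,s,"u %.1f v %.1f"%(e@u,e@v))
for n in"67":print("tri",n,tri(P["scene"+n,"blue"],P["top"+n,"blue"]))
```

```text
scene4 blue [306.67 200.37] [ 9.5   9.    5.5   3.75 59.75] u 2.8 v 1.9
scene4 dark [307.99 204.57] [  5.5    7.75  16.    14.25 793.25] u -10.6 v 16.1
scene6 blue [305.72 200.1 ] [ 8.5   9.    5.25  3.5  55.75] u 5.5 v 2.1
scene6 dark [307.12 204.47] [  4.5    7.5   16.    14.5  805.75] u -8.5 v 16.8
scene7 blue [305.67 200.08] [ 8.5   8.75  5.25  3.75 57.5 ] u 5.6 v 2.1
scene7 dark [307.17 204.42] [  4.5    7.5   16.    14.5  805.25] u -8.5 v 16.6
top4 blue [306.61 217.25] [13.75 10.5   2.75  4.5  34.5 ] u 1.7 v 1.8
top4 dark None
top6 blue [306.04 217.75] [12.75 10.75  3.75  4.75 45.25] u 3.5 v 3.0
top6 dark None
top7 blue [305.79 217.42] [12.75 10.75  2.75  4.25 35.5 ] u 4.1 v 2.0
top7 dark None
tri 6 (array([460.86,  45.61, 118.21]), np.float64(1.1223010668218583))
tri 7 (array([461.75,  46.45, 117.51]), np.float64(1.3175679053558127))
```

The blue cap label moved 2.5 mm straight towards the backstop, with negligible sideways shift and triangulated height 117.5. So the jar is home and upright, and the cam load is real. The dwell can't start before 1.2 rad, so I'll go on in small steps with a force cap.

Run:
```python
from crank import *
a=1.08;pk=0
while a<1.5:
    a+=.03
    t,r=step(a);s=env.read_state();x=s["tool_pos"][:2]-C
    real=(np.arctan2(x[1],x[0])-P0)
    print("%.2f real %.3f Ft %.1f Fr %.1f Fz %.1f z %.1f M %s"%(a,real,t,r,s["force"][2],s["tool_pos"][2],s["wrist_torque"]))
    if t>20:print("cap");break
    pk=max(pk,t)
    if pk>6 and t<3.5: break
st()
```

```text
1.11 real 1.100 Ft 7.6 Fr -1.1 Fz 3.3 z 163.0 M [-0.86  1.03 -0.01]
1.14 real 1.119 Ft 10.8 Fr -2.3 Fz 5.3 z 162.9 M [-1.16  1.52 -0.08]
1.17 real 1.137 Ft 14.2 Fr -3.1 Fz 8.0 z 162.8 M [-1.6   2.07 -0.08]
1.20 real 1.177 Ft 10.7 Fr -2.7 Fz 4.6 z 162.9 M [-1.2   1.48 -0.07]
1.23 real 1.199 Ft 13.5 Fr -3.9 Fz 6.7 z 162.8 M [-1.67  1.95 -0.04]
1.26 real 1.242 Ft 9.1 Fr -2.8 Fz 2.9 z 162.9 M [-1.12  1.22 -0.03]
1.29 real 1.283 Ft 5.9 Fr -1.2 Fz 1.6 z 163.0 M [-0.76  0.77  0.04]
1.32 real 1.315 Ft 5.1 Fr -1.2 Fz 1.5 z 163.0 M [-0.81  0.69 -0.02]
1.35 real 1.355 Ft 1.5 Fr 0.1 Fz 0.2 z 163.1 M [-0.31  0.22  0.04]
 t 27.2 tcp [ 530.37 -107.67  163.14] F [-1.3  -1.89  0.23] w 25.0 q [-0.22  0.51  1.9   0.    0.73 -1.05]
```

The peak was passed at about 1.2 rad and the force is falling. I'll creep into the dwell with a rise check.

Run:
```python
from crank import *
a=1.35
while a<1.595:
    a+=.03
    t,r=step(a);s=env.read_state();x=s["tool_pos"][:2]-C
    print("%.2f real %.3f Ft %.1f Fr %.1f Fz %.1f"%(a,np.arctan2(x[1],x[0])-P0,t,r,s["force"][2]))
    if t>5 and a>1.5:print("rise");break
st()
```

```text
1.38 real 1.370 Ft 6.5 Fr -0.7 Fz 2.5
1.41 real 1.410 Ft 2.8 Fr -1.1 Fz 1.3
1.44 real 1.445 Ft 0.1 Fr 0.4 Fz 0.2
1.47 real 1.471 Ft 0.3 Fr -0.0 Fz -1.0
1.50 real 1.492 Ft 5.1 Fr -1.3 Fz 2.1
rise
 t 29.1 tcp [ 533.13 -100.15  162.94] F [-2.73 -4.57  2.07] w 25.2 q [-0.21  0.51  1.9  -0.    0.74 -1.16]
```

Run:
```python
from crank import *
for a in(1.52,1.54,1.56,1.58,1.55,1.53):
    t,r=step(a);s=env.read_state();x=s["tool_pos"][:2]-C
    print("%.2f real %.3f Ft %.1f Fr %.1f Fz %.1f"%(a,np.arctan2(x[1],x[0])-P0,t,r,s["force"][2]))
st()
```

```text
1.52 real 1.524 Ft 0.5 Fr 0.1 Fz -1.4
1.54 real 1.541 Ft 0.3 Fr 0.1 Fz 0.6
1.56 real 1.557 Ft 3.2 Fr -0.8 Fz 0.5
1.58 real 1.571 Ft 6.9 Fr -2.2 Fz 2.5
1.55 real 1.552 Ft 1.3 Fr 0.0 Fz -0.4
1.53 real 1.532 Ft -0.1 Fr -0.0 Fz 0.8
 t 31.4 tcp [534.39 -98.09 163.06] F [0.63 0.24 0.78] w 25.1 q [-0.2   0.51  1.9   0.    0.74 -1.18]
```

Run:
```python
from crank import *
def rep(a):
    t,r=step(a);s=env.read_state();x=s["tool_pos"][:2]-C
    print("%.2f real %.3f Ft %.1f Fr %.1f Fz %.1f"%(a,np.arctan2(x[1],x[0])-P0,t,r,s["force"][2]))
for a in(1.57,1.59,1.61,1.63,1.605,1.59): rep(a)
cv2.imwrite("pics/scene8.png",viewer.camera("scene"))
set_gripper(50);print("open",ft(1.6))
x,q=pose(1.59);env.move_l([x[0],x[1],260],rate=120)
env.move_l([x[0],-230,300],rate=250);st()
s=viewer.camera("scene");t=viewer.camera("top");cv2.imwrite("pics/scene9.png",s);cv2.imwrite("pics/top9.png",t)
cv2.imwrite("pics/s9.png",np.vstack([crop(s,275,180,120,75,5),crop(t,280,195,120,45,5)]))
```

```text
1.57 real 1.565 Ft 4.0 Fr -1.6 Fz 1.9
1.59 real 1.595 Ft 0.0 Fr -0.1 Fz -0.0
1.61 real 1.611 Ft -0.1 Fr -0.1 Fz 0.8
1.63 real 1.627 Ft 2.4 Fr -0.6 Fz 0.6
1.60 real 1.607 Ft 0.1 Fr 0.1 Fz 0.4
1.59 real 1.590 Ft 0.0 Fr 0.1 Fz -0.0
open (np.float64(-0.314590729529977), np.float64(-0.28903140294361196))
 t 36.2 tcp [ 534.73 -229.31  299.  ] F [-0.38 -0.25 -0.12] w 50.5 q [-0.43  0.37  1.73  0.    1.05 -1.45]
```

View pics/s9.png

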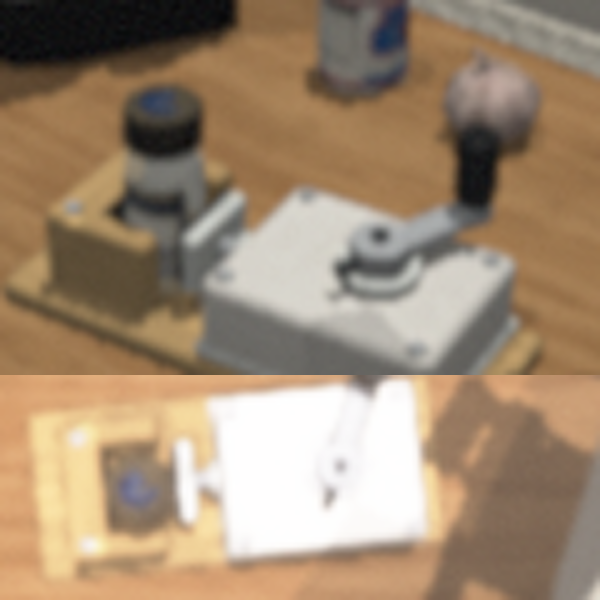

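The crank stayed put after release: knob at scene (370.6,208) and top (~353,197). The jar is upright and tight between jaw and backstop. I'll measure the crank angle numerically, twice over time.

Run:
```python
from crank import *
def knob(n,im,box):
    x,y,w,h=box;c=cv2.resize(im[y:y+h,x:x+w],None,fx=4,fy=4,interpolation=cv2.INTER_CUBIC)
    m=(c.max(2)<70).astype(np.uint8);_,l,s,ce=cv2.connectedComponentsWithStats(m);i=1+np.argmax(s[1:,4])
    return (ce[i]+.5)/4-.5+[x,y],s[i]/4
for k in range(2):
    s,t=viewer.camera("scene"),viewer.camera("top")
    qs,ss=knob("scene",s,(362,200,18,30));qt,stt=knob("top",t,(342,185,24,20))
    p,g=tri(qs,qt);P=plane("top",qt,105);e=P[:2]-C
    print(qs,ss,qt,stt,"tri",p,g,"a(top)=%.3f r=%.1f"%((np.arctan2(e[1],e[0])-P0)%6.283,np.hypot(*e)))
    e=p[:2]-C;print("a(tri) %.3f r %.1f"%((np.arctan2(e[1],e[0])-P0)%6.283,np.hypot(*e)))
    env.hold(.7)
q0,_=knob("top",cv2.imread("pics/top0.png"),(360,210,15,18));P=plane("top",q0,105);e=P[:2]-C;print("start check a=%.3f r=%.1f"%(np.arctan2(e[1],e[0])-P0,np.hypot(*e)))
```

```text
Traceback (most recent call last):
ValueError: attempt to get argmax of an empty sequence
```

Run:
```python
from crank import *
def knob(im,box,th):
    x,y,w,h=box;c=cv2.resize(im[y:y+h,x:x+w],None,fx=4,fy=4,interpolation=cv2.INTER_CUBIC)
    m=(c.max(2)<th).astype(np.uint8);_,l,s,ce=cv2.connectedComponentsWithStats(m)
    if len(s)<2:return None
    i=1+np.argmax(s[1:,4]);return (ce[i]+.5)/4-.5+[x,y],s[i]/4
def show(r,z,n):
    if r is None:print(n,None);return
    P=plane(n,r[0],z);e=P[:2]-C;print(n,r[0],r[1],"a=%.3f r=%.1f"%((np.arctan2(e[1],e[0])-P0+3.14)%6.283-3.14,np.hypot(*e)))
for k in range(2):
    show(knob(viewer.camera("top"),(345,187,20,18),105),110,"top");show(knob(viewer.camera("scene"),(362,200,18,30),60),98,"scene");env.hold(.7)
show(knob(cv2.imread("pics/top0.png"),(360,211,15,17),105),110,"top");show(knob(cv2.imread("pics/scene0.png"),(358,220,20,30),60),98,"scene")
```

```text
top None
scene [369.97 212.6 ] [  4.5    5.25   9.    16.75 458.25] a=1.637 r=61.7
top None
scene [369.98 212.59] [  4.5    5.25   9.    16.75 459.5 ] a=1.637 r=61.8
top None
scene [367.23 234.52] [  5.5    6.25   8.5   17.5  485.  ] a=-0.017 r=59.6
```

The crank stands still at 1.64 rad from its start (r = 61.7 mm against 60 nominal), with no spring-back. I'm handing in.

```bash
python3 -c "
from station import workorder,env
print(env.read_state()['time_s']);workorder.sign_off()"
```

```text
37.975
the job is handed in; nothing more can be done
```

The jar is standing in the holder with the jaw closed on it, and I handed the job in at 38 s. I could not measure the clamping force, so whether it is above 28 N and whether the glass stayed under 38 N are both inferred.

- **Jar:** I took the black-capped jar by its upper part. It touched down on the board at the height expected for a 12 mm board, and I let go of it. The jaw later pushed it about 2.5 mm straight towards the backstop. The last picture shows it upright between jaw and backstop.
- **Crank:** I turned it anticlockwise with the knob caged loosely between the fingers. Resistance peaked at about 1.15–1.2 rad and had dropped by about 1.45 rad. After I let go, two scene-camera readings 0.7 s apart both put it at 1.64 rad from its start, so it had not sprung back. I put the start of the dwell at 1.35–1.55 rad, so the crank should be 0.1–0.3 rad into it.

**Checks that disagreed or failed:**
- The peak force at the knob read about 14 N, against the stated 9 N. The turning was jerky, so I take the excess as stick-slip. In the dwell the reading swung between 0 and 7 N instead of a steady 2 N.
- The numeric check of the crank angle from the top camera found no knob, so the final angle rests on the scene camera alone.
- The jar sits about 2 mm to the side of my estimated holder centreline. That is within the clearance.
- I did not measure the bystanders again after the work. I saw no unexpected contact near them.

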